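Pump up the filtration hand pump until its pin is out

TASK

Work the hand pump on the lab bench: push its round plunger cap all the way down and let it spring all the way back up, again and again, until the indicator pin stands fully out of its sleeve. Then leave the plunger up. Only press the cap from above: do not pull it up off its stem or touch the pin, and leave the bottle, jar and vial rack where they stand.

Things in the scene. Friction and masses are not known exactly. Their poses are not given: they have to be found in the camera images.
- pump: Hand pump screwed to the bench; grey base plate 130 (x) x 190 (y) mm, top 16 mm above bench. At y = +50 mm a thick black ribbed barrel (69 mm across, 116 high) with the plunger; at y = -55 mm a slim black tower (38 across, 73 high with its sleeve) with the pin; at x = +38 mm a low plug, 40 high. Origin: centre of underside; z up; any yaw.
- cap_top (a point): Centre of the flat top of the plunger's round black press cap (40 mm across, 14 mm thick, on a 14 mm steel stem above the thick barrel). It moves with the plunger: 167 mm above the bench when up, 141 mm when fully down; pump frame x = 0, y = +50 mm.
- plunger (a joint): How far the plunger is pushed down, in m: 0 = up, 0.026 = fully down against its stop. Moves straight down; a damped spring resists with about 7 N at the top and 10 N at the bottom (5 N more at 50 mm/s), and returns it by itself within about 0.6 s when let go; the pin rises on this return.
- cap (a joint): How far the press cap is pulled up off its stem, in m: 0 = seated, as it must stay (0.012 at most). A spring of about 3 N keeps it seated; pressing does not move it.
- pin (a joint): How far the indicator pin stands out, in m: 0 to about 0.055 (fully out); starts at 0 to 0.012. A ratchet raises it as the plunger springs back up, by about 14 mm a full stroke (the first may give 1 to 24 mm), and holds it; while pressing the pin may sink a few mm. 3 to 5 full strokes in all. Push down at least 24 mm, then let fully up; short strokes may do nothing. Extra strokes do no harm.
- pin_top (a point): Centre of the top end of the indicator pin, a steel rod 12 mm across, in pump frame at x = 0, y = -55 mm. 77 mm above the bench when in, about 132 mm when fully out; a dark ring round the foot of the pin then shows just above the sleeve's mouth.
- sleeve_mouth (a point): Centre of the mouth of the pin's steel sleeve, 73 mm above the bench, on top of the slim tower.
- reagent_bottle: Bystander: white plastic bottle with cap, 56 mm across, 115 mm high, standing beside one end of the pump. Origin: centre of its underside.
- sample_jar: Bystander: glass jar with white lid, 56 mm across, 70 mm high, standing beside the other end of the pump. Origin: centre of its underside.
- vial_rack: Bystander: clear rack 206 (its x) x 80 (its y) x 80 mm with white-capped glass vials up to 110 mm high, fixed in it. Origin: centre of its underside.

How it is judged:
By the outcome, as a careful person would: the job done as asked, in the order asked, and still so for the second after the job is handed in, with the robot touching nothing.
It also fails if it takes over 38 s, if anything falls off the work surface, if the arm or the gripper's body presses on something with over 40 N, if the wrist force passes 120 N, or if a joint passes its speed limit or range.

ROBOT

A 6-joint arm with a two-finger parallel gripper is mounted at the origin on the work surface. World frame = base frame: x ahead of the robot, y to its left, z up, the work surface at z = 0. Lengths are in m, angles in rad, forces in N, time in s.
With the tool pointing down it reaches from about 0.2 to 0.875 m from the base axis. Payload 3.4 kg.
Tool frame: the origin (TCP) lies between the finger pads; the fingertips stand 25 mm ahead of it and the grasp point (between the pads) lies 6 mm ahead of it (r.nose_length is the z of the fingertips in the tool frame, in m); z points along the fingers, x is the direction in which the jaws open and shut, and the axes are right-handed (so a half turn about z gives the same grasp; the last joint's range is limited). The gripper opens to 94 mm and grips with 3 to 60 N. Pads are 16 mm wide; open, the fingers measure 119 mm over their backs; the gripper's body (75 mm by 177 mm) begins 78 mm behind the grasp point.
Start: joints at [-1.361, 0.276, 1.505, -0, 1.361, -0.121], TCP at [0.187, -0.544, 0.23] pointing down, gripper open.
Joint ranges: [-2.89, 2.89], [-0.75, 2.08], [0.22, 2.7], [-1.18, 4.32], [0.11, 2.71], [-2.7, 2.7]. Speed limits (rad/s): [2.57, 2.57, 3.14, 3.14, 3.14, 3.14].

INTERFACE

Orientations are given as a unit quaternion [w, x, y, z].
In Python, from plant import r, gripper_to, inverse_kinematics, vision, models, telemetry gives the robot as it stands. Calls block until the motion is done:
- r.move_to(position, orientation): joint-space move of the TCP to a pose.
- r.move_l(position, rot=None, vel=0.15, guard=None): straight line of the TCP; rot=None keeps the orientation; vel is the mean speed in m/s. With guard (N) it stops when the force on the tool has changed by that much, and returns True; else False.
- r.movej(angles): joint-space move.
- gripper_to(opening, f_grip=None): finger opening in m; f_grip is the grip in N (None keeps the last); returns when the fingers have stopped.
- r.hold(seconds).
- inverse_kinematics(position, orientation): joint angles nearest the present ones, or None.
- vision.snapshot(name): name is "scene" or "top" or "wrist"; returns the picture (420x560x3 uint8, red, green, blue); there is no depth.
- vision.get_calibration(name): a dict with "fx", "fy", "cx", "cy" (pixels), "position" and "orientation" of the camera in the world. Camera axes: x right, y down, z forward; pixel columns grow to the right and rows downward; lengths in m; the calibration is good to about 2 mm. A picture is of the moment at which its call begins: read the wrist's pose just before it. get_calibration takes no time and is no camera call; for the wrist camera it gives the pose at the moment of the call.
A pose or a line that the arm cannot do raises r.PlanningError and nothing moves.
- r.sign_off(): hands the job in, once; it reports no verdict.
Trained networks look in the newest picture that a camera, given by its name, has taken for a name from the list of things; names that differ only in an ending like _2 or _b are one class to them, and where a whole thing is asked for, a point or a joint stands for the part that bears it (a point fixed in the world has none). Each returns a list of dicts, best first, with "score" (0 to 1); they miss things now and then, are a little off and sometimes report something else, mostly with a low value. They report only what shows in the picture. A call takes as long as a camera call.
- models.boxes_of(thing, camera): "at" ([x, y, z] in m, in world coordinates, good to about 4 mm: the middle of the surface that is visible of it).
- models.regions_of(thing, camera): "pixels" (420x560 bool, what is visible of it).
- models.mark_of(thing, camera): "at" ([x, y, z] in m, in world coordinates, good to about 4 mm: a listed point, or the origin of a listed thing).
Readings, each from a call of its own:
- telemetry.current_t(): time.
- telemetry.current_joints(): joint angles.
- telemetry.current_dq(): joint speeds.
- telemetry.current_joint_efforts(): joint torques, N m.
- telemetry.current_ee_pos(): TCP position.
- telemetry.current_tool_rot(): TCP orientation.
- telemetry.current_wrist_force(): force on the tool from outside, world axes, zero at the start.
- telemetry.current_torque(): the same for the moment, N m.
- telemetry.current_opening(): finger opening in m.
Only numpy, scipy, OpenCV 4.12 (cv2) and the standard library are available. Lean on these libraries where they do the work, as an engineer would, in place of code of your own. Each camera call takes 0.05 s, during which the arm holds its last target.

## Working session

There is one attempt and no reset: what is moved stays moved. The work goes in short steps, each a Python script; the robot and the scene stay as the last script left them, time stands still between calls to the robot, and variables do not carry over. Pictures are saved under pics/ and viewed, and the job is handed in when it is done.

```bash
mkdir -p pics; ls; python3 - <<'E'
from plant import r, vision, models, telemetry
import cv2
print(telemetry.current_t(), telemetry.current_ee_pos(), telemetry.current_tool_rot(), telemetry.current_opening(), r.nose_length)
for c in ("scene","top"):
    im=vision.snapshot(c); cv2.imwrite(f"pics/{c}0.png",im[:,:,::-1])
    for n in ("cap_top","pin_top","sleeve_mouth","pump","reagent_bottle","sample_jar","vial_rack"):
        print(c,n,[(x["score"],x["at"]) for x in models.mark_of(n,c)[:2]])
print(telemetry.current_t())
E
```

```text
pics
0.0 [ 0.18663731 -0.54332301  0.22962188] [-5.93407091e-04  8.13889458e-01 -5.81019053e-01 -6.77027621e-04] 0.0939776140336292 0.025
scene cap_top [(0.6, [0.5095, 0.1481, 0.1702]), (0.22, [0.4135, 0.2037, 0.0029])]
scene pin_top [(0.59, [0.5868, 0.0746, 0.078])]
scene sleeve_mouth [(0.77, [0.5875, 0.071, 0.0767])]
scene pump [(0.89, [0.5471, 0.1164, 0.0009])]
scene reagent_bottle [(0.78, [0.6354, -0.0122, 0.0013])]
scene sample_jar []
scene vial_rack [(0.61, [0.4891, 0.4912, -0.0027])]
top cap_top [(0.73, [0.5134, 0.1476, 0.1658])]
top pin_top []
top sleeve_mouth [(0.93, [0.5889, 0.0775, 0.0727])]
top pump [(0.61, [0.5472, 0.1134, -0.0002])]
top reagent_bottle [(0.71, [0.6338, -0.0068, 0.0007])]
top sample_jar [(0.91, [0.4166, 0.208, 0.0014])]
top vial_rack [(0.88, [0.4873, 0.4929, 0.0045])]
0.8
```

View pics/scene0.png

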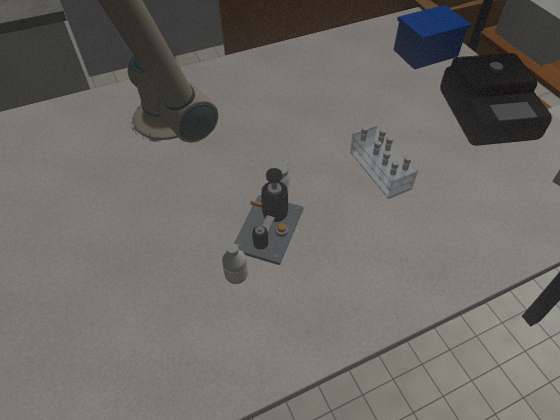

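View pics/top0.png

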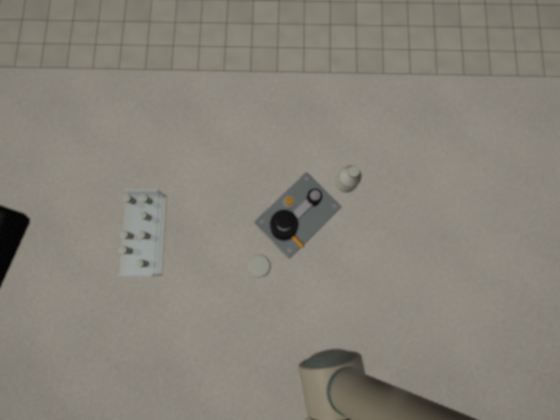

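The scene picture shows the cap at about (275,175), the pin tower at (260,232) and the bottle at (235,265), with the jar partly hidden behind the barrel. In the top view the cap is at (284,223), the tower at (314,196), the jar at (259,266) and the bottle at (348,178). Both cameras put the cap near (0.512, 0.148, 0.168), which fits the pump geometry. Next I'll close the gripper, move above the cap and check with the wrist camera.

```bash
python3 - <<'E'
from plant import r, gripper_to, inverse_kinematics, vision, models, telemetry
import cv2, numpy as np
from scipy.spatial.transform import Rotation as R
c=vision.get_calibration("wrist"); p=telemetry.current_ee_pos(); q=telemetry.current_tool_rot()
Rt=R.from_quat(np.roll(q,-1)); print("cam in tool",Rt.inv().apply(np.array(c["position"])-p))
cap=np.array([.5118,.1482]); 
# keep wrist joint: rotate tool with joint 1
dy=np.arctan2(cap[1],cap[0])-np.arctan2(p[1],p[0])
qn=(R.from_euler('z',dy)*Rt).as_quat(); qn=np.roll(qn,1)
# snap to exactly down
gripper_to(0.0)
r.move_to([cap[0],cap[1],0.25],qn)
print(telemetry.current_t(),telemetry.current_joints(),telemetry.current_ee_pos(),telemetry.current_opening())
im=vision.snapshot("wrist"); cv2.imwrite("pics/wrist1.png",im[:,:,::-1])
for n in ("cap_top","pin_top","sleeve_mouth"):
    print(n,[(x["score"],x["at"]) for x in models.mark_of(n,"wrist")[:2]])
im=vision.snapshot("scene"); cv2.imwrite("pics/scene1.png",im[:,:,::-1])
print(telemetry.current_t(),telemetry.current_wrist_force(), qn)
E
```

```text
cam in tool [ 0.00063589 -0.07097523 -0.15329805]
4.9167 [ 1.49975338e-01  2.01601240e-01  1.55831558e+00 -3.25954927e-04
  1.38166457e+00 -1.30622739e-01] [0.51204862 0.14744525 0.24992401] -0.00010131591370439149
cap_top [(0.65, [0.5098, 0.1495, 0.1703])]
pin_top [(0.39, [0.588, 0.0759, 0.0804])]
sleeve_mouth [(0.58, [0.5842, 0.0749, 0.0733])]
5.1667 [-0.85081992 -0.38804922  0.16559136] [-1.60791229e-05  9.90087034e-01  1.40455190e-01  5.93220342e-05]
```

View pics/wrist1.png

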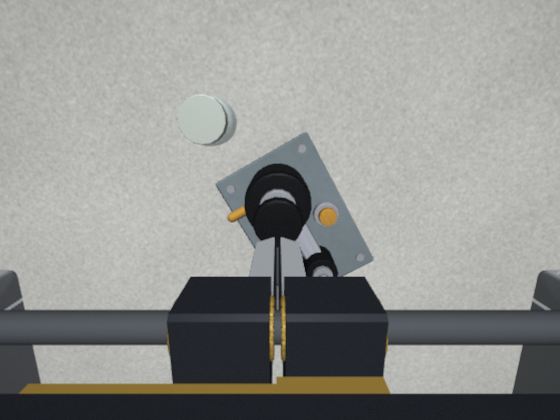

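View pics/scene1.png

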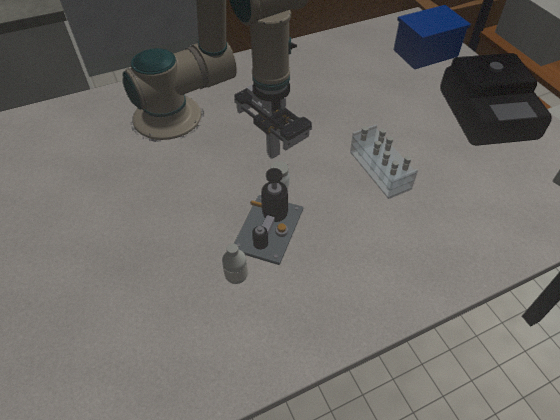

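The wrist picture shows the closed fingers centred over the cap at about (277,215). The pin is seated in the tower at (321,270) and the jar is clear at (203,118). Now the first stroke, guarded.

```bash
python3 - <<'E'
from plant import r, vision, models, telemetry
import cv2, numpy as np
x,y=.511,.1485
r.move_l([x,y,0.200],vel=0.12)
print(telemetry.current_t(),telemetry.current_wrist_force())
g=r.move_l([x,y,0.161],vel=0.04,guard=25)
print(g,telemetry.current_t(),telemetry.current_ee_pos(),telemetry.current_wrist_force())
r.hold(0.1)
print(telemetry.current_ee_pos(),telemetry.current_wrist_force())
im=vision.snapshot("scene"); cv2.imwrite("pics/scene2.png",im[150:300,180:380,::-1].repeat(3,0).repeat(3,1))
r.move_l([x,y,0.205],vel=0.1)
r.hold(0.5)
im=vision.snapshot("scene"); cv2.imwrite("pics/scene3.png",im[150:300,180:380,::-1].repeat(3,0).repeat(3,1))
for n in ("pin_top","cap_top"): print(n,[(q["score"],q["at"]) for q in models.mark_of(n,"scene")[:2]])
print(telemetry.current_t(),telemetry.current_wrist_force())
E
```

```text
5.7333 [ 0.34353626 -0.199082    0.31022637]
True 6.6083 [0.51169528 0.14861528 0.16644218] [-1.38954832  0.32699884  6.53461493]
[0.51168957 0.14861064 0.16640429] [-1.13880668 -0.53301392  7.09396927]
pin_top [(0.6, [0.586, 0.0708, 0.1011])]
cap_top [(0.5, [0.5116, 0.1463, 0.1698])]
7.9583 [-0.09618484 -0.14065152  0.59228907]
```

```bash
python3 - <<'E'
from plant import r, vision, models, telemetry
import cv2, numpy as np
x,y=.511,.1485
for k in range(3):
    r.move_l([x,y,0.198],vel=0.12)
    g=r.move_l([x,y,0.161],vel=0.045,guard=28)
    z=telemetry.current_ee_pos()[2]
    r.move_l([x,y,0.205],vel=0.1)
    r.hold(0.5)
    im=vision.snapshot("scene")
    m=[(q["score"],q["at"]) for q in models.mark_of("pin_top","scene")[:1]]
    print(k,g,z,telemetry.current_t(),m)
cv2.imwrite("pics/scene4.png",im[150:300,180:380,::-1].repeat(4,0).repeat(4,1))
E
```

```text
0 True 0.16655197571762065 10.1167 [(0.51, [0.5864, 0.0723, 0.1188])]
1 True 0.16653692280187374 12.275 [(0.49, [0.5879, 0.0719, 0.13])]
2 True 0.16652069819323026 14.4333 [(0.65, [0.5884, 0.0745, 0.1302])]
```

View pics/scene4.png

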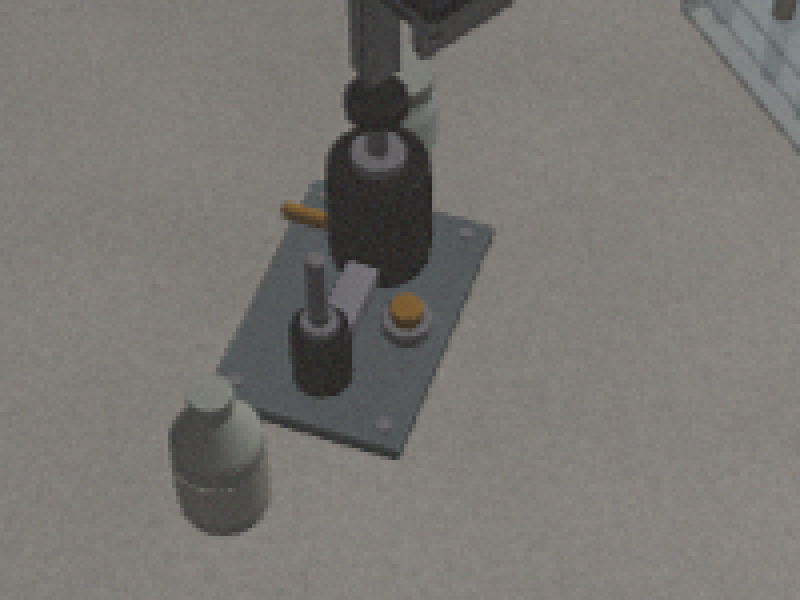

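View pics/scene2.png

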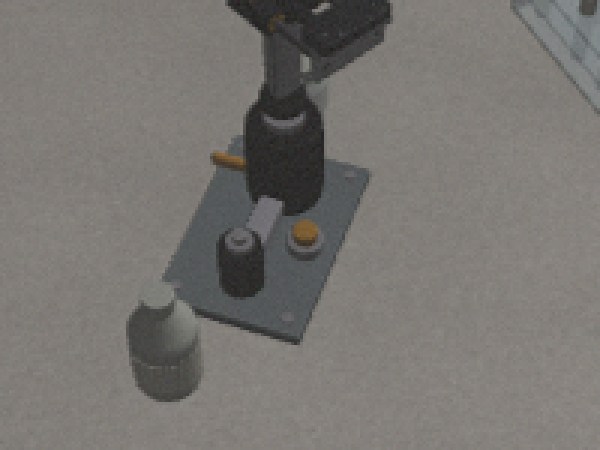

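In the cropped scene picture the pin stands tall in its tower, top at about (315,258), and the cap is up at (377,100). The pin's height levelled off at 0.130. Extra strokes do no harm, so I'll add two, then back away and check for the dark ring.

```bash
python3 - <<'E'
from plant import r, vision, models, telemetry
import cv2, numpy as np
x,y=.511,.1485
for k in range(2):
    r.move_l([x,y,0.198],vel=0.12)
    g=r.move_l([x,y,0.161],vel=0.045,guard=28)
    z=telemetry.current_ee_pos()[2]
    r.move_l([x,y,0.205],vel=0.1)
    r.hold(0.6)
    im=vision.snapshot("scene")
    m=[(q["score"],q["at"]) for q in models.mark_of("pin_top","scene")[:1]]
    print(k,g,z,telemetry.current_t(),m)
# retreat up and back toward the base so that the wrist camera sees the tower
r.move_l([x,y,0.27],vel=0.15)
r.move_l([0.46,0.06,0.30],vel=0.15)
im=vision.snapshot("wrist"); cv2.imwrite("pics/wrist5.png",im[:,:,::-1])
for n in ("pin_top","cap_top"): print("wrist",n,[(q["score"],q["at"]) for q in models.mark_of(n,"wrist")[:1]])
im=vision.snapshot("top"); cv2.imwrite("pics/top5.png",im[130:310,220:400,::-1].repeat(3,0).repeat(3,1))
for n in ("pin_top","cap_top","reagent_bottle","sample_jar","vial_rack"): print("top",n,[(q["score"],q["at"]) for q in models.mark_of(n,"top")[:1]])
im=vision.snapshot("scene"); cv2.imwrite("pics/scene5.png",cv2.resize(im[205:260,235:310,::-1],None,fx=10,fy=10,interpolation=cv2.INTER_CUBIC))
for n in ("pin_top","cap_top"): print("scene",n,[(q["score"],q["at"]) for q in models.mark_of(n,"scene")[:1]])
print(telemetry.current_t(),telemetry.current_wrist_force())
E
```

```text
0 True 0.16653356110055906 16.6917 [(0.59, [0.5873, 0.0734, 0.1325])]
1 True 0.16654416265477381 18.95 [(0.44, [0.5874, 0.0742, 0.1311])]
wrist pin_top [(0.7, [0.5868, 0.0749, 0.1342])]
wrist cap_top [(0.76, [0.5095, 0.1503, 0.168])]
top pin_top []
top cap_top [(0.64, [0.5124, 0.1501, 0.1696])]
top reagent_bottle []
top sample_jar [(0.79, [0.4179, 0.2039, -0.0007])]
top vial_rack [(0.9, [0.4877, 0.4905, 0.0033])]
scene pin_top [(0.49, [0.5841, 0.0721, 0.1313])]
scene cap_top [(0.61, [0.5526, 0.1156, -0.0012])]
20.9917 [1.05872957 0.36175545 0.26035569]
```

View pics/wrist5.png

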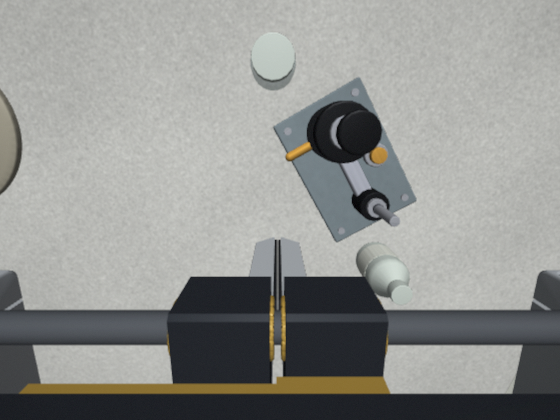

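View pics/scene5.png

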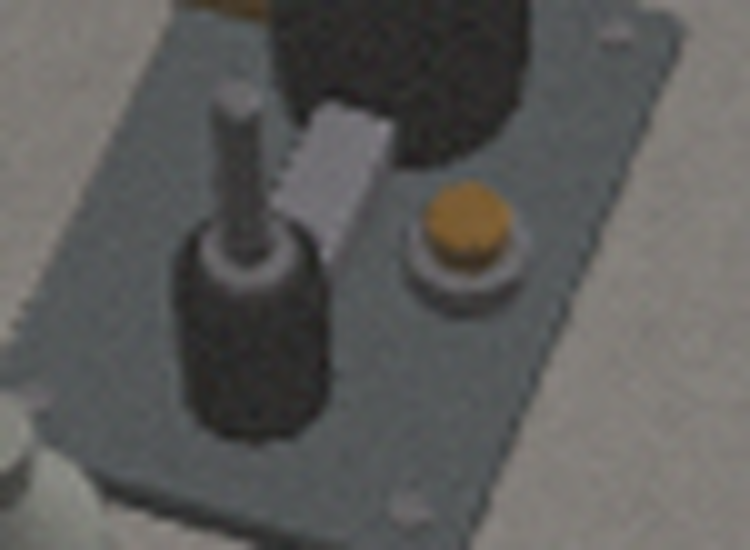

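View pics/top5.png

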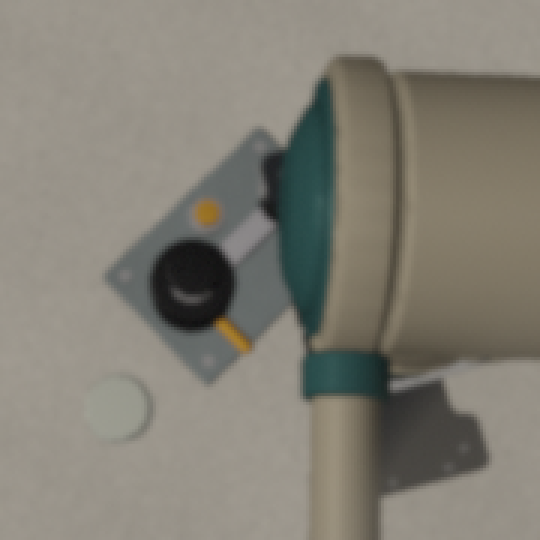

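The wrist picture shows the pin standing out at (380,210)–(395,220), with the cap up at (357,133). The enlarged scene picture shows a dark band at the pin's foot, about (248,248), just above the sleeve's mouth. Jar and bottle are upright, so I'm handing in.

```bash
python3 - <<'E'
from plant import r, telemetry
print(telemetry.current_ee_pos(), telemetry.current_t()); r.sign_off()
E
```

```text
[0.4600252  0.06008268 0.2999553 ] 20.9917
the job is handed in; nothing more can be done
```

I worked the pump with six full strokes, pressing the cap from above with the closed fingertips. Each press bottomed out at about 25.5 mm and was then fully released. I handed the job in at 21.0 s, with the arm well clear and the plunger up.

- **Pin:** its top read 0.101, 0.119, 0.130, 0.130, 0.133 and 0.131 m after successive strokes, so it had stopped rising by the third. The final wrist reading was 0.134 m, against about 0.132 m when fully out. A dark band shows at the foot of the pin, but only faintly at the scene camera's resolution.
- **Cap:** it read 0.168 m from the wrist camera and 0.170 m from the top camera, against 0.167 m when up. The last scene reading for the cap was off (z near 0, at the pump's centre). I put this down to a misdetection, because the other two views and the pictures agree.
- **Bystanders:** the jar read within about 4 mm of its first position and the rack within about 3 mm. The arm hid the bottle from the top camera at the end. It stands upright in the wrist picture, and I have no final coordinate for it.

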